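# Set out door hardware for lacquering

## Robot

A 7-joint arm with a two-finger parallel gripper is mounted at the origin on the work surface. World frame = base frame: x ahead of the robot, y to its left, z up, the work surface at z = 0. Lengths are in m, angles in rad, forces in N, time in s.
With the tool pointing down it reaches from about 0.425 to 1.025 m from the base axis. Payload 9.4 kg.
Tool frame: the origin (TCP) lies midway between the tips of the shut fingers; the grasp point (between the pads) lies bot.tcp_to_grasp behind it (bot.tcp_to_grasp is the distance from the TCP to the grasp point, in m); x points along the fingers, z is the direction in which the jaws open and shut, and the axes are right-handed (so a half turn about x gives the same grasp; the last joint's range is limited). The gripper opens to 93 mm and grips with 3 to 60 N. Pads are 15 mm wide; open, the fingers measure 128 mm over their backs; the gripper's body (75 mm by 188 mm) begins 65 mm behind the grasp point.
Start: joints at [-1.298, 0.599, -0.003, 1.599, 0.002, 0.943, -0.08], TCP at [0.248, 0.681, 0.219] pointing down, gripper open.
Joint ranges: [-2.57, 2.57], [-0.35, 1.97], [-1.29, 1.29], [0.11, 2.56], [-1.05, 4.19], [0.11, 1.86], [-2.63, 2.63]. Speed limits (rad/s): [2.22, 2.22, 3.01, 3.01, 3.14, 3.14, 3.14].

## Interface

Orientations are given as a unit quaternion [w, x, y, z].
In Python, from bench import readout, grab_frame, workorder, finder, bot gives the robot as it stands.
- The arm moves only by the tool apply_moves, never from a script. Its argument "moves" is a list of rows, each a list of 3 entries, a list of its own where there are three numbers: the shift along the world's x, y, z in units of 25 mm (1.0 is 25 mm), then the turn, a rotation vector about the world's x, y, z in units of 6 degrees (1.0 is 6 degrees), then the opening, from 0 (shut) to 1 (fully open). In form: [[[dx, dy, dz], [wx, wy, wz], grip], ...]. A call has 1 to 10 rows; each row is the pose to reach, as a shift and turn from the pose commanded when the call began; what a row does not reach only later rows make up. A row lasts 1/10 s, in which the tool goes at most 50 mm and 8.59 degrees, less where a joint would pass 70% of its speed; a pose out of reach is approached as far as the arm can. A call with a gripper value outside its range is refused whole. The fingers move at their own pace and stop on an object; "squeeze" is the grip in N (left out, the last holds). Time passes only in rows, so rows that repeat a pose let the fingers close. It gives the time, the measured TCP pose, the force and the opening at its end, in the units of the state.
- readout.state(): the state, without advancing time (a new reading comes with each control period).
- grab_frame(name): name is "side" or "top" or "wrist"; returns a dict with "pixels" (420x560x3 uint8, blue, green, red), "K" (3x3 intrinsics, pixels), "rvec" (rotation vector, rad) and "tvec" (3), from world to camera coordinates, as OpenCV has them. Camera axes: x right, y down, z forward; pixel columns grow to the right and rows downward; lengths in m; the calibration is good to about 2 mm. A picture is of the moment at which its call begins. There is no depth.
- workorder.finish_job(): hands the job in, once; it reports no verdict.
Trained networks look in a picture, given as the dict that the camera call returned (one of the last four; its "shot" number tells which), for a name from the list of things; names that differ only in an ending like _2 or _b are one class to them, and where a whole thing is asked for, a point or a joint stands for the part that bears it (a point fixed in the world has none). Each returns a list of dicts, best first, with "confidence" (0 to 1); they miss things now and then, are a little off and sometimes report something else, mostly with a low value. They report only what shows in the picture. A call takes as long as a camera call. They do not tell look-alikes from the thing itself.
- finder.find_in(target, picture): "at" ([x, y, z] in m, in the coordinates of the camera as it stood for that picture, good to about 4 mm: the middle of the surface that is visible of it).
The state is a dict: "clock": time; "joints": joint angles; "qd": joint speeds; "effort": joint torques, N m; "ee_pos": TCP position; "ee_rot": TCP orientation; "wrist_force": force on the tool from outside, world axes, zero at the start; "moment": the same for the moment, N m; "finger_gap": finger opening in m.
Only numpy, scipy, OpenCV 4.12 (cv2) and the standard library are available. Lean on these libraries where they do the work, as an engineer would, in place of code of your own. Each camera call takes 0.05 s, during which the arm holds its last target. There are 200 camera calls.

## Task

Put the four loose pieces of polished brass door hardware into their plywood lacquering holders: the large knob standing in the large round recess, the small knob standing in the small round recess, and the thumb-turn plate lying flat in the oblong recess. Lay the long door pull on the sloped drying board, back plate down and flat on the board, with its long edge resting along the cleat so that it cannot slide off. Leave all four pieces let go of and at rest.

Things in the scene. Friction and masses are not known exactly. Their poses are not given: they have to be found in the camera images.
- knob_large_mid (a point): Large brass door knob, loose, standing upright on its round foot: foot 48 mm across and 6 mm thick, narrower neck, head 56 mm across with a straight-sided band from 34 to 50 mm above the foot's underside (grip it there), 58 mm tall in all. Point on its axis, half-way up, 29 mm above its underside; z up its axis.
- knob_small_mid (a point): Small brass cabinet knob, loose, standing upright: foot 24 mm across, head 32 mm across with a straight-sided band from 18 to 31 mm above the foot's underside (grip it there), 36 mm tall. Point on its axis, half-way up, 18 mm above its underside; z up its axis.
- turn_plate_mid (a point): Thumb-turn plate, brass, loose, lying flat: oblong plate 84 x 48 x 8 mm with an upright thumb grip in its middle, 36 mm long (along x, the plate's long side), 12 mm wide (along y), its top 40 mm above the plate's underside; the grip is clear from 11 mm upward. Point half-way up the grip, in the middle, 20 mm above the underside; x along the plate's long side, z up.
- pull_mid (a point): Door pull, brass, loose, lying flat: back plate 36 x 130 x 6 mm (x, y, z) carrying a straight square bar 14 mm wide and 110 mm long along y on two 12 mm posts at y = -46 and +46 mm; the bar spans 32 to 46 mm above the plate's underside, open space below it. Point in the middle, half-way up, 23 mm above the underside; y along the bar, z up out of the plate.
- pocket_large: Fixed square plywood block 92 x 92 x 14 mm with a round recess 65 mm across and 8 mm deep. Origin at the centre of its underside (on the table), so the recess floor is 6 mm above the origin; z up. The recess floor is lined with thin grey felt.
- pocket_small: Fixed square plywood block 66 x 66 x 14 mm with a round recess 41 mm across and 8 mm deep. Origin at the centre of its underside; recess floor 6 mm above the origin; z up. The recess floor is lined with thin grey felt.
- frame_oblong: Fixed plywood block 124 x 88 x 14 mm with an oblong recess 101 x 65 mm, 8 mm deep, long side along x. Origin at the centre of its underside; recess floor 6 mm above the origin; z up. The recess floor is lined with thin grey felt.
- rack_board: Sloped plywood drying board 108 mm up the slope by 170 mm wide, fixed, sloping at 18 degrees, with a cleat 12 mm high along its low edge, which is on the side away from the robot. Origin on the board's upper face at the foot of the cleat's inner face, mid-width, 22 mm above the table; x up the slope, y along the cleat, z square out of the board.
Things that resemble listed ones, but are neither listed nor needed, are in the scene too. What is shaped like the part that bears turn_plate_mid but black or pink is not meant.

How it is judged:
By the outcome, as a careful person would: the job done as asked, in the order asked, and still so for the second after the job is handed in, with the robot touching nothing.
It also fails if it takes over 118 s, if anything falls off the work surface, if the arm or the gripper's body presses on something with over 40 N, if the wrist force passes 120 N, or if a joint passes its speed limit or range.

## Working session

There is one attempt and no reset: what is moved stays moved. The work goes in short steps, Python scripts to look and compute and a tool call to move; the robot and the scene stay as the last step left them, time stands still between calls to the robot, and variables do not carry over. Pictures are saved under pics/ and viewed, about 12 in all and at most 16, crops included, and the job is handed in when it is done.

Besides the shell and the picture viewer there is one more tool, called after "Request:" by a JSON object that holds its "name" and its "arguments". apply_moves: Moves the arm, as the interface text tells. Its arguments: {"type":"object","properties":{"moves":{"type":"array","items":{"type":"array"}},"squeeze":{"type":"number"}},"required":["moves"]}

```bash
mkdir -p pics; ls
cat > h.py <<'E'
import numpy as np, cv2
from bench import readout, grab_frame, workorder, finder, bot
from scipy.spatial.transform import Rotation as R
NAMES=["knob_large_mid","knob_small_mid","turn_plate_mid","pull_mid","pocket_large","pocket_small","frame_oblong","rack_board"]
def cam(f):
    M=cv2.Rodrigues(np.array(f["rvec"],float))[0]; return M,np.array(f["tvec"],float).ravel()
def toworld(f,p):
    M,t=cam(f); return M.T@(np.array(p)-t)
def px2z(f,u,v,z):
    M,t=cam(f); d=M.T@np.linalg.inv(f["K"])@[u,v,1]; c=-M.T@t
    return c+d*(z-c[2])/d[2]
def proj(f,P):
    return cv2.projectPoints(np.array(P,float).reshape(-1,3),np.array(f["rvec"],float),np.array(f["tvec"],float),np.array(f["K"],float),None)[0].reshape(-1,2)
def st():
    s=readout.state(); print({k:np.round(s[k],4).tolist() for k in ("clock","joints","ee_pos","ee_rot","wrist_force","finger_gap")}); return s
E
python3 - <<'E'
from h import *
st(); print(bot.tcp_to_grasp)
for n in ("top","side"):
    f=grab_frame(n); cv2.imwrite(f"pics/{n}0.png",f["pixels"])
    M,t=cam(f); print(n,"cam at",np.round(-M.T@t,3))
    for k in NAMES:
        try:
            for r in finder.find_in(k,f): print(n,k,round(r["confidence"],2),np.round(toworld(f,r["at"]),3))
        except Exception as e: print(k,e)
E
```

```text
pics
{'clock': 0.0, 'joints': [-1.2977, 0.6001, -0.0025, 1.6001, 0.0018, 0.9429, -0.0798], 'ee_pos': [0.2483, 0.6806, 0.2177], 'ee_rot': [0.5789, -0.4057, 0.5798, 0.405], 'wrist_force': [0.0279, -0.1161, -0.4939], 'finger_gap': 0.0931}
0.0188
top cam at [0.42  0.006 1.23 ]
top knob_large_mid 0.94 [ 0.414 -0.298  0.057]
top turn_plate_mid 0.93 [0.426 0.412 0.009]
top turn_plate_mid 0.79 [0.417 0.272 0.01 ]
top turn_plate_mid 0.78 [0.29  0.192 0.008]
top turn_plate_mid 0.77 [0.303 0.368 0.012]
top pull_mid 0.86 [ 0.57  -0.385  0.007]
top pocket_large 0.74 [0.564 0.382 0.018]
top pocket_small 0.73 [ 0.414 -0.295  0.055]
top pocket_small 0.67 [ 0.503 -0.121  0.013]
top frame_oblong 0.8 [0.477 0.122 0.009]
top rack_board 0.69 [0.421 0.272 0.01 ]
side cam at [0.445 0.655 0.823]
side knob_large_mid 0.61 [ 0.421 -0.285  0.051]
side turn_plate_mid 0.93 [0.426 0.403 0.012]
side turn_plate_mid 0.89 [0.417 0.276 0.01 ]
side turn_plate_mid 0.71 [0.298 0.203 0.009]
side pull_mid 0.65 [ 0.575 -0.391  0.009]
side pocket_large 0.56 [0.563 0.388 0.014]
side pocket_small 0.95 [ 0.5   -0.12   0.014]
side frame_oblong 0.71 [0.473 0.126 0.011]
side frame_oblong 0.37 [ 0.577 -0.391  0.009]
side rack_board 0.92 [0.647 0.159 0.038]
side rack_board 0.26 [ 0.576 -0.39   0.01 ]
```

View pics/top0.png

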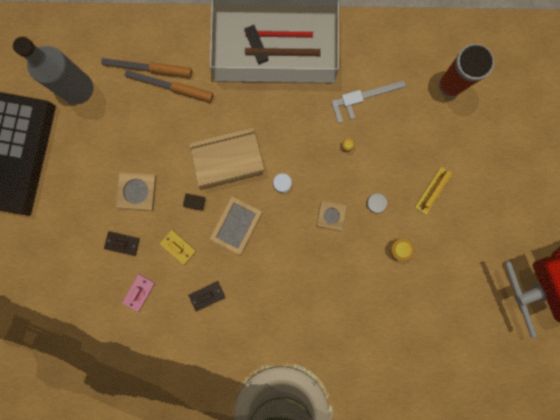

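View pics/side0.png

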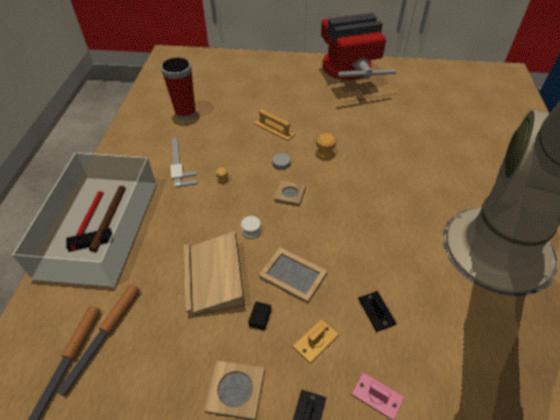

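Top view shows the large knob (402,250), small knob (348,145), brass plate (178,247) and pull (434,190). The large pocket is at (136,191), small pocket (332,216), frame (236,226) and rack (227,160), with its cleat on the upper (far) edge. Next I'll fit models to these silhouettes.

```bash
cat > fit.py <<'E'
from h import *
from scipy.optimize import minimize
def circ(r,z,n=24): a=np.linspace(0,2*np.pi,n,endpoint=False); return np.c_[r*np.cos(a),r*np.sin(a),0*a+z]
def box(lx,ly,z0,z1,cx=0,cy=0): return np.array([[cx+sx*lx/2,cy+sy*ly/2,z] for sx in(-1,1) for sy in(-1,1) for z in(z0,z1)])
# model: list of convex parts, z from the table
MOD={"knob_large":[circ(.024,0),np.r_[circ(.028,.034),circ(.028,.050),circ(.02,.058)]],
"knob_small":[circ(.012,0),np.r_[circ(.016,.018),circ(.016,.031),circ(.011,.036)]],
"plate":[box(.084,.048,0,.008),box(.036,.012,.008,.040)],
"pull":[box(.036,.130,0,.006),box(.014,.110,.032,.046),box(.012,.012,.006,.032,0,.046),box(.012,.012,.006,.032,0,-.046)],
"pl":[box(.092,.092,0,.014)],"ps":[box(.066,.066,0,.014)],"fr":[box(.124,.088,0,.014)]}
def render(f,parts,p,S=4,z0=0):
    h,w=f["pixels"].shape[:2]; m=np.zeros((h,w),np.uint8); Rz=R.from_euler('z',p[2]).as_matrix()
    for P in parts:
        q=proj(f,P@Rz.T+[p[0],p[1],z0]); cv2.fillConvexPoly(m,cv2.convexHull((q*16).round().astype(np.int32)),255,shift=4)
    return cv2.GaussianBlur(m,(0,0),1).astype(float)/255
def fit(fs,masks,parts,p0,z0=0):
    bl=[cv2.GaussianBlur(m,(0,0),1).astype(float)/255 for m in masks]
    def c(p):
        s=0
        for f,b in zip(fs,bl):
            r=render(f,parts,p,z0=z0); s+=1-np.minimum(r,b).sum()/np.maximum(r,b).sum()
        return s/len(fs)
    best=min((minimize(c,[p0[0],p0[1],y],method="Nelder-Mead",options=dict(initial_simplex=np.array([[p0[0],p0[1],y],[p0[0]+.006,p0[1],y],[p0[0],p0[1]+.006,y],[p0[0],p0[1],y+.15]]),xatol=1e-4,fatol=1e-4)) for y in p0[2]),key=lambda r:r.fun)
    return best.x,best.fun
def brass(f,p,r=.1):
    hsv=cv2.cvtColor(f["pixels"],cv2.COLOR_BGR2HSV)
    m=((abs(hsv[...,0].astype(int)-22)<9)&(hsv[...,1]>165)&(hsv[...,2]>85)).astype(np.uint8)*255
    k=np.zeros_like(m); q=proj(f,[[p[0],p[1],.02]])[0]; e=proj(f,[[p[0]+r,p[1],.02]])[0]
    cv2.circle(k,tuple(int(v) for v in q),int(np.linalg.norm(e-q)),255,-1); return m&k
E
python3 - <<'E'
from fit import *
ft,fs=grab_frame("top"),grab_frame("side")
for f,n in((ft,"t"),(fs,"s")): np.savez(f"{n}.npz",**f)
for f,pts in((ft,[(402,250),(348,145),(178,247),(434,190),(421,190),(136,178),(220,160),(300,300)]),):
    hsv=cv2.cvtColor(f["pixels"],cv2.COLOR_BGR2HSV)
    for u,v in pts: print((u,v),hsv[v,u],hsv[v+3,u+3])
G={"knob_large":(.415,-.295,[0]),"knob_small":(*px2z(ft,348,145,.03)[:2],[0]),"plate":(.417,.274,[0,.5,1,1.5,2,2.5]),"pull":(.573,-.388,[0,.5,1,-.5,-1])}
for k,g in G.items():
    for fr,nm in(([ft],"top"),([fs],"side"),([ft,fs],"both")):
        ms=[brass(f,g) for f in fr]; x,c=fit(fr,ms,MOD[k],g); print(k,nm,np.round(x,4),round(c,3),[int((m>0).sum()) for m in ms])
a=cv2.resize(ft["pixels"][115:275,90:290],None,fx=4,fy=4,interpolation=cv2.INTER_CUBIC)
cv2.imwrite("pics/topz.png",a[:600])
E
```

```text
(402, 250) [ 24 168 179] [ 23 178 178]
(348, 145) [ 24 170 178] [ 20 177 148]
(178, 247) [ 21 182 147] [ 20 193 116]
(434, 190) [ 20 182 125] [ 20 179 175]
(421, 190) [ 18 143 146] [ 23 173 165]
(136, 178) [ 18 111 149] [ 16  29 113]
(220, 160) [ 18 112 171] [ 18 113 169]
(300, 300) [ 18 149 142] [ 18 146 141]
knob_large top [ 0.4195 -0.2965  0.013 ] 0.079 [440]
knob_large side [ 0.4185 -0.302   0.0525] 0.646 [162]
knob_large both [ 0.4187 -0.2977  0.0272] 0.364 [440, 162]
knob_small top [ 0.6888 -0.1637  0.0733] 0.21 [117]
knob_small side [ 0.694  -0.1686  0.1058] 0.683 [53]
knob_small both [ 0.6872 -0.1639  0.3686] 0.447 [117, 53]
plate top [0.4184 0.2731 0.8694] 0.144 [566]
plate side [0.4169 0.2668 0.8724] 0.76 [252]
plate both [0.4185 0.2735 0.8685] 0.452 [566, 252]
pull top [ 0.5752 -0.3903  0.9903] 0.13 [662]
pull side [ 0.5781 -0.3953 -2.2998] 0.594 [255]
pull both [ 0.5752 -0.3904  0.9846] 0.377 [662, 255]
```

View pics/topz.png

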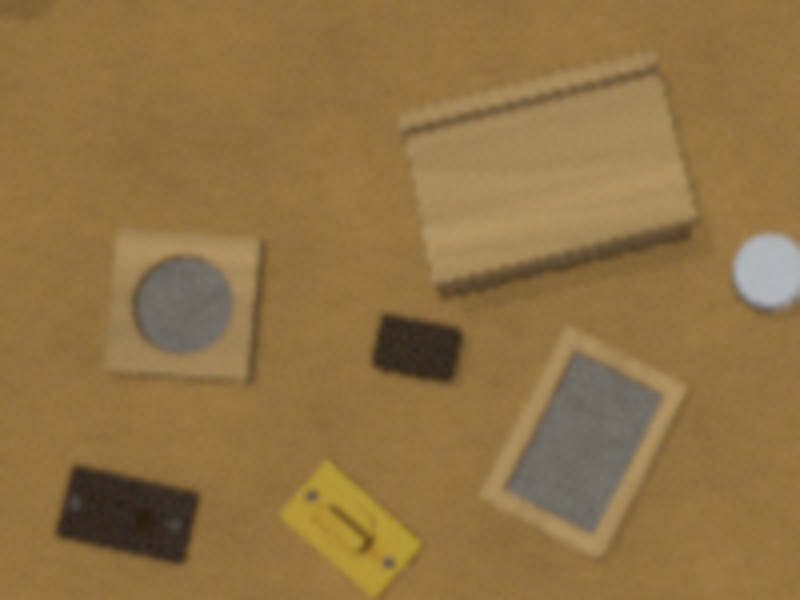

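The 4x crop (origin 90,115) shows the large pocket's felt centre at (184,304). The frame corners are (570,330), (686,385), (600,556) and (484,494). The rack's cleat foot line runs (408,136)-(657,73), and its high edge (440,287)-(692,220).

Run:
```python
from fit import *
f=dict(np.load("t.npz"))
hsv=cv2.cvtColor(f["pixels"],cv2.COLOR_BGR2HSV)
m0=((hsv[...,1]<132)&(hsv[...,2]>75)).astype(np.uint8)*255
for k,g in {"pl":(.564,.384,[0,.2]),"ps":(.5,-.121,[0,.3]),"fr":(.475,.124,[0.5,1,-.5,-1,2])}.items():
    m=m0.copy(); q=proj(f,[[g[0],g[1],.014]])[0]; h=np.zeros_like(m); cv2.circle(h,tuple(int(v) for v in q),{"pl":30,"ps":21,"fr":36}[k],255,-1)
    n,l,s,c=cv2.connectedComponentsWithStats(cv2.morphologyEx(m&h,cv2.MORPH_OPEN,np.ones((3,3))));i=1+s[1:,4].argmax()
    x,cc=fit([f],[(l==i).astype(np.uint8)*255],MOD[k],g); print(k,np.round(x,4),np.round(np.rad2deg(x[2]),1),round(cc,3))
    gm=((hsv[...,1]<75)&(h>0)&(hsv[...,2]>60)); v,u=np.nonzero(gm); print("  felt centre",np.round(px2z(f,u.mean()+0,v.mean(),.008),4),len(u))
C=lambda u,v,z: px2z(f,90+(u+.5)/4-.5,115+(v+.5)/4-.5,z)
a,b,c,d=C(410,136,.022),C(657,73,.022),C(692,220,.0554),C(438,287,.0554)
print(np.round([a,b,c,d],4)); print(np.linalg.norm(a-b),np.linalg.norm(c-d),np.linalg.norm(d-a),np.linalg.norm(c-b))
```

```text
pl [ 0.5612  0.3868 -0.0664] -3.8 0.05
  felt centre [0.5609 0.3863 0.008 ] 440
ps [ 0.5049 -0.1227 -0.1939] -11.1 0.06
  felt centre [ 0.5043 -0.1228  0.008 ] 170
fr [ 0.4756  0.124  -0.4653] -26.7 0.014
  felt centre [0.4757 0.1239 0.008 ] 929
[[0.6718 0.2397 0.022 ]
 [0.7156 0.0805 0.022 ]
 [0.6139 0.0547 0.0554]
 [0.5693 0.2129 0.0554]]
0.16512498553187324 0.1643783624793356 0.11108308519977118 0.11009741400635863
```

Request:
{"name": "apply_moves", "arguments": {"moves": [[[12,-20,0],[0,0,0],0.95],[[12,-20,0],[0,0,0],0.95],[[12,-20,0],[0,0,0],0.95],[[12,-20,0],[0,0,0],0.95],[[12,-20,0],[0,0,0],0.95],[[12,-20,0],[0,0,0],0.95],[[12,-20,0],[0,0,0],0.95],[[12,-20,0],[0,0,0],0.95],[[12,-20,0],[0,0,0],0.95],[[12,-20,0],[0,0,0],0.95]], "squeeze": 20}}

```text
clock: 2.0
ee_pos: [0.5066, 0.2506, 0.2189]
ee_rot: [0.58, -0.405, 0.579, 0.405]
wrist_force: [1.2, 0.9, -0.1]
finger_gap: 0.0885
```

```bash
cat >> h.py <<'E'
def jaw(yaw,tilt=None):
    "tool rotation: x down (or along tilt), jaw z at yaw"
    x=np.array([0,0,-1.]) if tilt is None else np.array(tilt); z=np.array([np.cos(yaw),np.sin(yaw),0]); z-=x*(z@x); z/=np.linalg.norm(z)
    return R.from_matrix(np.c_[x,np.cross(z,x),z])
def go(xyz,yawdeg,tilt=None,s=None):
    s=s or readout.state(); w,x,y,z=s["ee_rot"]; C=R.from_quat([x,y,z,w]); T=jaw(np.deg2rad(yawdeg),tilt)
    zz=C.as_matrix()[:,2]; print("at",np.round(s["ee_pos"],4),"jaw deg",round(np.rad2deg(np.arctan2(zz[1],zz[0])),1),"gap",round(s["finger_gap"],4),"t",round(s["clock"],2),"F",np.round(s["wrist_force"],1))
    print("shift",np.round((np.array(xyz)-s["ee_pos"])/.025,2),"turn",np.round(np.rad2deg((T*C.inv()).as_rotvec())/6,2))
E
python3 - <<'E'
from h import *
go([.4195,-.2965,.2],70)
E
```

```text
at [0.5066 0.2506 0.2189] jaw deg 70.0 gap 0.0885 t 2.0 F [ 1.2  0.9 -0.1]
shift [ -3.48 -21.88  -0.76] turn [-0.    0.01  0.01]
```

Request:
{"name": "apply_moves", "arguments": {"moves": [[[0.5,-10,0],[0,0,0],0.95],[[0.5,-10,0],[0,0,0],0.95],[[0.5,-10,0],[0,0,0],0.95],[[0.5,-10,0],[0,0,0],0.95],[[0.5,-10,0],[0,0,0],0.95],[[-3.5,-22,0],[0,0,0],0.95],[[-3.5,-22,0],[0,0,0],0.95],[[-3.5,-22,0],[0,0,0],0.95],[[-3.5,-22,0],[0,0,0],0.95],[[-3.5,-22,0],[0,0,0],0.95]]}}

```text
clock: 3.0
ee_pos: [0.4385, -0.2364, 0.219]
ee_rot: [0.58, -0.406, 0.579, 0.405]
wrist_force: [0.3, -1.1, -0.2]
finger_gap: 0.0882
```

Run:
```python
from fit import *
go([.4195,-.2965,.023],70)
f=grab_frame("wrist"); cv2.imwrite("pics/w1.png",f["pixels"])
print(proj(f,[[.4195,-.2965,.05]]))
for r in finder.find_in("knob_large_mid",f): print(r["confidence"],toworld(f,r["at"]))
go([.4195,-.2965,.023],70)
```

```text
at [ 0.4385 -0.2364  0.219 ] jaw deg 70.0 gap 0.0882 t 3.0 F [ 0.3 -1.1 -0.2]
shift [-0.76 -2.41 -7.84] turn [0.   0.01 0.  ]
[[213.22935256 193.82703964]]
0.95 [ 0.41756923 -0.29322832  0.05591267]
at [ 0.4364 -0.2412  0.219 ] jaw deg 69.4 gap 0.0883 t 3.1 F [-0.1 -0.5  0.4]
shift [-0.67 -2.21 -7.84] turn [0.03 0.   0.1 ]
```

View pics/w1.png

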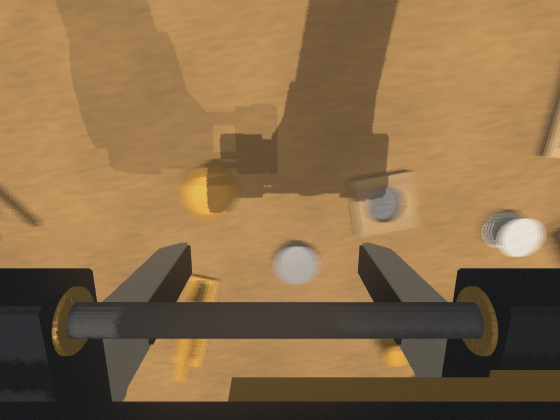

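The wrist view has the large knob at about (208,191), close to its predicted (213,194). I'll descend.

Request:
{"name": "apply_moves", "arguments": {"moves": [[[-0.7,-2.2,-2],[0,0,0],0.95],[[-0.7,-2.2,-2],[0,0,0],0.95],[[-0.7,-2.2,-4],[0,0,0],0.95],[[-0.7,-2.2,-4],[0,0,0],0.95],[[-0.7,-2.2,-4],[0,0,0],0.95]]}}

```text
clock: 3.6
ee_pos: [0.4215, -0.2888, 0.1187]
ee_rot: [0.579, -0.405, 0.58, 0.406]
wrist_force: [0.6, 0.2, 0.7]
finger_gap: 0.0883
```

Run:
```python
from fit import *
go([.4195,-.2965,.023],70)
```

```text
at [ 0.4215 -0.2888  0.1187] jaw deg 70.0 gap 0.0883 t 3.6 F [0.6 0.2 0.7]
shift [-0.08 -0.31 -3.83] turn [-0.01 -0.02  0.  ]
```

Request:
{"name": "apply_moves", "arguments": {"moves": [[[-0.1,-0.3,-1.5],[0,0,0],0.95],[[-0.1,-0.3,-2.5],[0,0,0],0.95],[[-0.1,-0.3,-3.8],[0,0,0],0.95],[[-0.1,-0.3,-3.8],[0,0,0],0.95],[[-0.1,-0.3,-3.8],[0,0,0],0.95],[[-0.1,-0.3,-3.8],[0,0,0],0.5],[[-0.1,-0.3,-3.8],[0,0,0],0.5],[[-0.1,-0.3,-3.8],[0,0,0],0.5],[[-0.1,-0.3,-3.8],[0,0,0],0.5],[[-0.1,-0.3,-3.8],[0,0,0],0.5]], "squeeze": 20}}

```text
clock: 4.6
ee_pos: [0.4194, -0.297, 0.0241]
ee_rot: [0.579, -0.406, 0.579, 0.405]
wrist_force: [-0.9, 0.3, 7.9]
finger_gap: 0.0552
```

Run:
```python
from fit import *
go([.4195,-.2965,.023],70)
```

```text
at [ 0.4194 -0.297   0.0241] jaw deg 70.0 gap 0.0552 t 4.6 F [-0.9  0.3  7.9]
shift [ 0.    0.02 -0.04] turn [0.   0.01 0.01]
```

Request:
{"name": "apply_moves", "arguments": {"moves": [[[0,0,1.5],[0,0,0],0.4],[[0,0,3],[0,0,0],0.4],[[0,0,5],[0,0,0],0.4],[[0,0,5],[0,0,0],0.4],[[4,12,5],[0,0,0],0.4],[[4,12,5],[0,0,0],0.4],[[4,12,5],[0,0,0],0.4],[[4,12,5],[0,0,0],0.4],[[4,12,5],[0,0,0],0.4],[[4,12,5],[0,0,0],0.4]]}}

```text
clock: 5.6
ee_pos: [0.5137, -0.0105, 0.1476]
ee_rot: [0.579, -0.405, 0.58, 0.406]
wrist_force: [1.4, -0.8, -3.3]
finger_gap: 0.0555
```

Run:
```python
from fit import *
go([.561,.3865,.149],70)
```

```text
at [ 0.5137 -0.0105  0.1476] jaw deg 70.0 gap 0.0555 t 5.6 F [ 1.4 -0.8 -3.3]
shift [ 1.89 15.88  0.05] turn [ 0.   -0.01  0.01]
```

Request:
{"name": "apply_moves", "arguments": {"moves": [[[1.9,15.9,0],[0,0,0],0.4],[[1.9,15.9,0],[0,0,0],0.4],[[1.9,15.9,0],[0,0,0],0.4],[[1.9,15.9,0],[0,0,0],0.4],[[1.9,15.9,0],[0,0,0],0.4],[[1.9,15.9,0],[0,0,0],0.4],[[1.9,15.9,0],[0,0,0],0.4],[[1.9,15.9,0],[0,0,0],0.4],[[1.9,15.9,0],[0,0,0],0.4],[[1.9,15.9,0],[0,0,0],0.4]]}}

```text
clock: 6.6
ee_pos: [0.5602, 0.3861, 0.1465]
ee_rot: [0.578, -0.406, 0.58, 0.406]
wrist_force: [0.1, -1.3, -3.7]
finger_gap: 0.0547
```

Run:
```python
from fit import *
f=grab_frame("wrist"); cv2.imwrite("pics/w2.png",f["pixels"])
for r in finder.find_in("pocket_large",f): print(r["confidence"],toworld(f,r["at"]))
go([.561,.3865,.031],70)
```

```text
0.81 [0.54545733 0.39910433 0.01569014]
at [0.5613 0.3831 0.1474] jaw deg 69.9 gap 0.0549 t 6.7 F [-0.1 -0.7 -3.4]
shift [-0.01  0.14 -4.66] turn [ 0.02 -0.01  0.02]
```

View pics/w2.png

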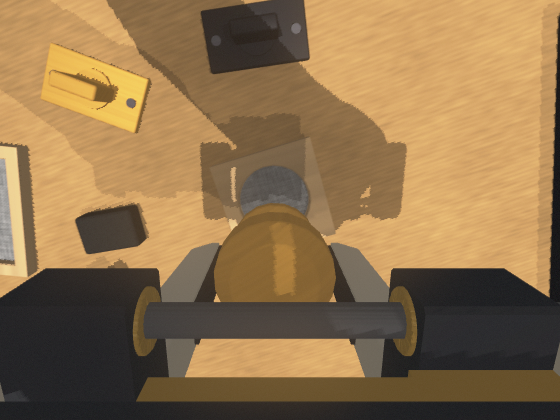

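The wrist view shows the knob held upright (centre ~(275,255)), with the felt at (275,190) just beyond it. Lowering.

Request:
{"name": "apply_moves", "arguments": {"moves": [[[0,0,-1.5],[0,0,0],0.4],[[0,0,-3],[0,0,0],0.4],[[0,0,-3.8],[0,0,0],0.4],[[0,0,-4.2],[0,0,0],0.4],[[0,0,-4.5],[0,0,0],0.4],[[0,0,-4.6],[0,0,0],0.4],[[0,0,-4.6],[0,0,0],0.4],[[0,0,-4.6],[0,0,0],0.4]]}}

```text
clock: 7.5
ee_pos: [0.5621, 0.3854, 0.0347]
ee_rot: [0.58, -0.405, 0.579, 0.405]
wrist_force: [-0.1, -1.4, -3.6]
finger_gap: 0.0547
```

Run:
```python
from fit import *
go([.561,.3865,.0295],70)
```

```text
at [0.5621 0.3854 0.0347] jaw deg 70.0 gap 0.0547 t 7.5 F [-0.1 -1.4 -3.6]
shift [-0.05  0.05 -0.21] turn [-0.01  0.01  0.01]
```

Request:
{"name": "apply_moves", "arguments": {"moves": [[[0,0,-0.1],[0,0,0],0.4],[[0,0,-0.15],[0,0,0],0.4],[[0,0,-0.2],[0,0,0],0.4],[[0,0,-0.2],[0,0,0],0.4],[[0,0,-0.2],[0,0,0],0.4]]}}

```text
clock: 8.0
ee_pos: [0.5618, 0.3853, 0.0301]
ee_rot: [0.58, -0.405, 0.579, 0.405]
wrist_force: [-3.3, -1.8, 9.4]
finger_gap: 0.055
```

Request:
{"name": "apply_moves", "arguments": {"moves": [[[0,0,0],[0,0,0],0.7],[[0,0,0],[0,0,0],0.8],[[0,0,0],[0,0,0],0.9],[[0,0,0],[0,0,0],0.9],[[0,0,1],[0,0,0],0.9],[[0,0,2.5],[0,0,0],0.9],[[0,0,4.5],[0,0,0],0.9],[[0,0,5],[0,0,0],0.9],[[0,-3,5],[0,0,0],0.9],[[0,-3,5],[0,0,0],0.9]]}}

```text
clock: 9.0
ee_pos: [0.5617, 0.307, 0.154]
ee_rot: [0.58, -0.406, 0.58, 0.405]
wrist_force: [0.4, -0.8, 0.4]
finger_gap: 0.0835
```

Run:
```python
from fit import *
go([.688,-.164,.15],80)
f=grab_frame("wrist"); cv2.imwrite("pics/w3.png",f["pixels"])
```

```text
at [0.5617 0.307  0.154 ] jaw deg 69.9 gap 0.0835 t 9.0 F [ 0.4 -0.8  0.4]
shift [  5.05 -18.84  -0.16] turn [0.01 0.01 1.68]
```

View pics/w3.png

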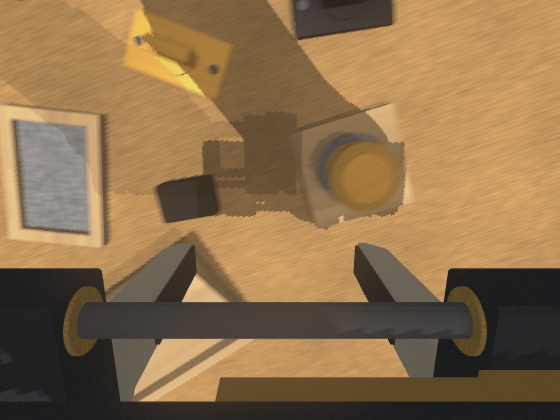

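The large knob stands in the recess (head at (370,175), felt showing on the left by parallax). I'll check it from the top later; next is the small knob.

Request:
{"name": "apply_moves", "arguments": {"moves": [[[5,-18.8,0],[0,0,1.7],0.6],[[5,-18.8,0],[0,0,1.7],0.6],[[5,-18.8,0],[0,0,1.7],0.6],[[5,-18.8,0],[0,0,1.7],0.6],[[5,-18.8,0],[0,0,1.7],0.6],[[5,-18.8,0],[0,0,1.7],0.6],[[5,-18.8,0],[0,0,1.7],0.6],[[5,-18.8,0],[0,0,1.7],0.6],[[5,-18.8,0],[0,0,1.7],0.6],[[5,-18.8,0],[0,0,1.7],0.6]]}}

```text
clock: 10.05
ee_pos: [0.6868, -0.164, 0.1531]
ee_rot: [0.541, -0.455, 0.542, 0.454]
wrist_force: [-0.6, 0.8, 0.4]
finger_gap: 0.0558
```

Run:
```python
from fit import *
f=grab_frame("wrist"); cv2.imwrite("pics/w4.png",f["pixels"])
print(proj(f,[[.688,-.164,.036]]))
for r in finder.find_in("knob_small_mid",f): print(r["confidence"],toworld(f,r["at"]))
t=grab_frame("top"); np.savez("t2.npz",**t)
hsv=cv2.cvtColor(t["pixels"],cv2.COLOR_BGR2HSV)
for g,k,z in((( .561,.386),"knob_large",.006),):
    m=brass(t,g,.04); print(fit([t],[m],MOD[k],(*g,[0]),z0=z),(m>0).sum())
go([.688,-.164,.0105],80)
```

```text
[[275.95050559 205.16034941]]
0.7 [ 0.68666256 -0.16199868  0.04000962]
(array([ 0.56112182,  0.38275403, -0.005946  ]), np.float64(0.2012275807094458)) 393
at [ 0.6863 -0.1636  0.1528] jaw deg 79.9 gap 0.0561 t 10.2 F [-0.9  0.6  0.1]
shift [ 0.07 -0.01 -5.69] turn [ 0.01 -0.01  0.02]
```

View pics/w4.png

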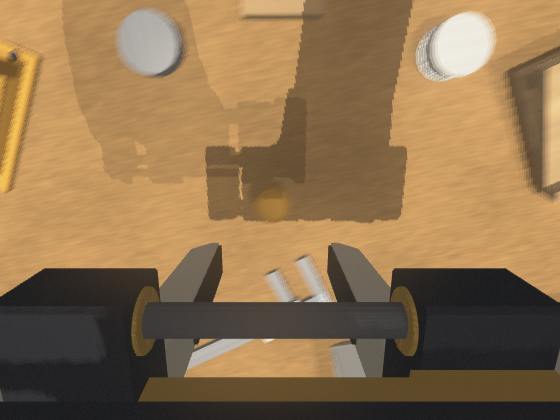

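The small knob is at (273,205), matching the predicted (276,205). The large knob measures about 4 mm from the recess centre, so it is inside.

Request:
{"name": "apply_moves", "arguments": {"moves": [[[0.1,0,-2],[0,0,0],0.6],[[0.1,0,-3.5],[0,0,0],0.6],[[0.1,0,-5],[0,0,0],0.6],[[0.1,0,-5.7],[0,0,0],0.6],[[0.1,0,-5.7],[0,0,0],0.6],[[0.1,0,-5.7],[0,0,0],0.25],[[0.1,0,-5.7],[0,0,0],0.25],[[0.1,0,-5.7],[0,0,0],0.25],[[0.1,0,-5.7],[0,0,0],0.25],[[0.1,0,-5.7],[0,0,0],0.25]]}}

```text
clock: 11.2
ee_pos: [0.69, -0.1603, 0.0128]
ee_rot: [0.542, -0.456, 0.541, 0.455]
wrist_force: [-0.8, -0.0, 7.3]
finger_gap: 0.0307
```

Run:
```python
from fit import *
go([.5046,-.1227,.1],80)
```

```text
at [ 0.69   -0.1603  0.0128] jaw deg 80.1 gap 0.0307 t 11.2 F [-0.8 -0.   7.3]
shift [-7.42  1.5   3.49] turn [ 0.    0.02 -0.02]
```

Request:
{"name": "apply_moves", "arguments": {"moves": [[[0,0,1.5],[0,0,0],0.2],[[0,0,3],[0,0,0],0.2],[[0,0,3.6],[0,0,0],0.2],[[-7.4,1.6,3.6],[0,0,0],0.2],[[-7.4,1.6,3.6],[0,0,0],0.2],[[-7.4,1.6,3.6],[0,0,0],0.2],[[-7.4,1.6,3.6],[0,0,0],0.2],[[-7.4,1.6,3.6],[0,0,0],0.2],[[-7.4,1.6,3.6],[0,0,0],0.2],[[-7.4,1.6,3.6],[0,0,0],0.2]]}}

```text
clock: 12.2
ee_pos: [0.5057, -0.1201, 0.1013]
ee_rot: [0.541, -0.456, 0.541, 0.455]
wrist_force: [-0.2, 0.2, -0.2]
finger_gap: 0.0306
```

Run:
```python
from fit import *
go([.5046,-.1227,.0175],80)
f=grab_frame("wrist"); cv2.imwrite("pics/w5.png",f["pixels"])
go([.5046,-.1227,.0175],80)
```

```text
at [ 0.5057 -0.1201  0.1013] jaw deg 80.2 gap 0.0306 t 12.2 F [-0.2  0.2 -0.2]
shift [-0.04 -0.1  -3.35] turn [ 0.    0.02 -0.03]
at [ 0.5057 -0.1201  0.1012] jaw deg 80.2 gap 0.0311 t 12.25 F [ 0.5  0.  -0.4]
shift [-0.04 -0.1  -3.35] turn [ 0.    0.01 -0.03]
```

View pics/w5.png

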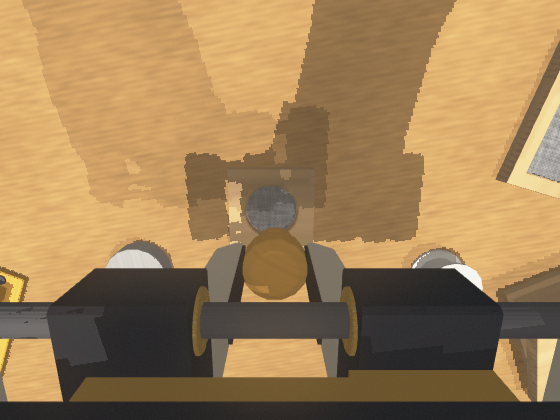

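The knob is held at (275,264), with the small recess at (271,209) beyond it. I'll cross-check the recess position from this view.

Run:
```python
from fit import *
f=grab_frame("wrist")
print(px2z(f,271,209,.008), px2z(f,275,264,.0125+.0895+.006))
```

```text
[ 0.50358103 -0.12351879  0.008     ] [ 0.5066665  -0.12097899  0.108     ]
```

Request:
{"name": "apply_moves", "arguments": {"moves": [[[-0.1,-0.1,-1.2],[0,0,0],0.2],[[-0.1,-0.1,-2.2],[0,0,0],0.2],[[-0.1,-0.1,-2.9],[0,0,0],0.2],[[-0.1,-0.1,-3.2],[0,0,0],0.2],[[-0.1,-0.1,-3.3],[0,0,0],0.2],[[-0.1,-0.1,-3.3],[0,0,0],0.2],[[-0.1,-0.1,-3.3],[0,0,0],0.2]]}}

```text
clock: 13.0
ee_pos: [0.5023, -0.1226, 0.0189]
ee_rot: [0.541, -0.456, 0.541, 0.455]
wrist_force: [-0.1, -0.0, -0.8]
finger_gap: 0.0313
```

Request:
{"name": "apply_moves", "arguments": {"moves": [[[0,0,-0.05],[0,0,0],0.2],[[0,0,-0.1],[0,0,0],0.2],[[0,0,-0.1],[0,0,0],0.2]]}}

```text
clock: 13.3
ee_pos: [0.5026, -0.1227, 0.0178]
ee_rot: [0.542, -0.456, 0.54, 0.455]
wrist_force: [-2.2, 0.3, 21.1]
finger_gap: 0.0306
```

Request:
{"name": "apply_moves", "arguments": {"moves": [[[0,0,0.05],[0,0,0],0.2],[[0,0,0.05],[0,0,0],0.4],[[0,0,0.05],[0,0,0],0.5],[[0,0,0.05],[0,0,0],0.6],[[0,0,0.05],[0,0,0],0.6],[[0,0,1],[0,0,0],0.6],[[0,0,3],[0,0,0],0.6],[[0,0,5],[0,0,0],0.6],[[-1,6,5],[0,0,4],0.6],[[-1,6,5],[0,0,4],0.6]]}}

```text
clock: 14.3
ee_pos: [0.4861, -0.0238, 0.1428]
ee_rot: [-0.467, 0.533, -0.465, -0.53]
wrist_force: [1.6, 1.2, -0.1]
finger_gap: 0.0559
```

Run:
```python
from fit import *
go([.4184,.2733,.15],139.8)
```

```text
at [ 0.4861 -0.0238  0.1428] jaw deg 97.5 gap 0.0559 t 14.3 F [ 1.6  1.2 -0.1]
shift [-2.71 11.88  0.29] turn [-0.01  0.04  7.06]
```

Request:
{"name": "apply_moves", "arguments": {"moves": [[[-2.7,11.9,0],[0,0,7.1],0.6],[[-2.7,11.9,0],[0,0,7.1],0.6],[[-2.7,11.9,0],[0,0,7.1],0.6],[[-2.7,11.9,0],[0,0,7.1],0.6],[[-2.7,11.9,0],[0,0,7.1],0.6],[[-2.7,11.9,0],[0,0,7.1],0.6],[[-2.7,11.9,0],[0,0,7.1],0.6],[[-2.7,11.9,0],[0,0,7.1],0.6],[[-2.7,11.9,0],[0,0,7.1],0.6],[[-2.7,11.9,0],[0,0,7.1],0.6]]}}

```text
clock: 15.3
ee_pos: [0.4181, 0.2717, 0.141]
ee_rot: [-0.243, 0.664, -0.243, -0.664]
wrist_force: [0.7, -0.3, -0.3]
finger_gap: 0.0558
```

Run:
```python
from fit import *
f=grab_frame("wrist"); 
t=grab_frame("top")
m=brass(t,(.504,-.123),.03); print(fit([t],[m],MOD["knob_small"],(.504,-.123,[0]),z0=.006),(m>0).sum())
im=f["pixels"].copy()
Rz=R.from_euler('z',.869).as_matrix()
for P in MOD["plate"]:
    for q in proj(f,P@Rz.T+[.4184,.2733,0]): cv2.circle(im,tuple(int(v) for v in q),3,(255,0,0),-1)
for r in finder.find_in("turn_plate_mid",f): print(r["confidence"],toworld(f,r["at"]))
z=cv2.resize(t["pixels"][185:247,300:380],None,fx=3,fy=3); im[:z.shape[0],560-z.shape[1]:]=z
cv2.imwrite("pics/w6.png",im)
go([.4184,.2733,.014],139.8)
```

```text
(array([ 0.50281586, -0.12297262,  0.1132062 ]), np.float64(0.5172982769347292)) 70
0.93 [0.30005382 0.36120334 0.01331947]
0.82 [0.41182797 0.26990299 0.0107884 ]
0.82 [0.2985626  0.19233441 0.00747744]
at [0.4182 0.2723 0.1412] jaw deg 139.8 gap 0.056 t 15.45 F [0.4 0.7 0.7]
shift [ 0.01  0.04 -5.09] turn [ 0.  0. -0.]
```

View pics/w6.png

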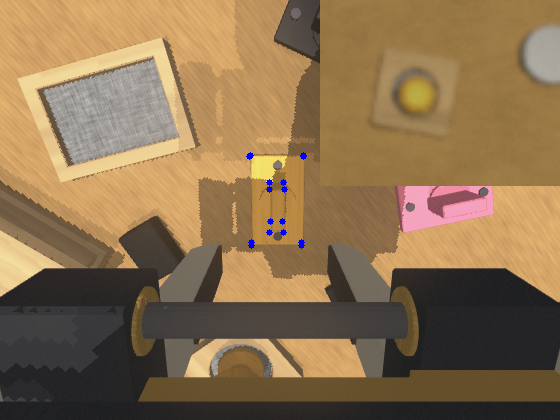

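The fitted outline (blue) matches the plate at (276,200). The small knob sits in its recess in the inset. Descending on the thumb grip.

Request:
{"name": "apply_moves", "arguments": {"moves": [[[0,0,-2],[0,0,0],0.6],[[0,0,-3.5],[0,0,0],0.6],[[0,0,-4.6],[0,0,0],0.6],[[0,0,-5.1],[0,0,0],0.6],[[0,0,-5.1],[0,0,0],0.5],[[0,0,-5.1],[0,0,0],0.05],[[0,0,-5.1],[0,0,0],0.05],[[0,0,-5.1],[0,0,0],0.05],[[0,0,-5.1],[0,0,0],0.05],[[0,0,-5.1],[0,0,0],0.05]]}}

```text
clock: 16.45
ee_pos: [0.4179, 0.2739, 0.0142]
ee_rot: [-0.243, 0.664, -0.242, -0.664]
wrist_force: [-0.6, 2.0, 2.0]
finger_gap: 0.0124
```

Run:
```python
from fit import *
go([.4757,.124,.09],63.3)
```

```text
at [0.4179 0.2739 0.0142] jaw deg 139.9 gap 0.0124 t 16.45 F [-0.6  2.   2. ]
shift [ 2.31 -5.99  3.03] turn [-0.000e+00  1.000e-02 -1.277e+01]
```

Request:
{"name": "apply_moves", "arguments": {"moves": [[[0,0,1],[0,0,0],0.05],[[0,0,2.5],[0,0,0],0.05],[[0,0,3.2],[0,0,0],0.05],[[2.3,-6,3.2],[0,0,-12.8],0.05],[[2.3,-6,3.2],[0,0,-12.8],0.05],[[2.3,-6,3.2],[0,0,-12.8],0.05],[[2.3,-6,3.2],[0,0,-12.8],0.05],[[2.3,-6,3.2],[0,0,-12.8],0.05],[[2.3,-6,3.2],[0,0,-12.8],0.05],[[2.3,-6,3.2],[0,0,-12.8],0.05]]}}

```text
clock: 17.45
ee_pos: [0.4749, 0.1233, 0.0936]
ee_rot: [0.544, -0.452, 0.544, 0.452]
wrist_force: [-0.5, 0.8, -3.3]
finger_gap: 0.0119
```

Run:
```python
from fit import *
go([.4757,.124,.0202],63.3)
```

```text
at [0.4749 0.1233 0.0936] jaw deg 79.4 gap 0.0119 t 17.45 F [-0.5  0.8 -3.3]
shift [ 0.03  0.03 -2.94] turn [-0.   -0.   -2.68]
```

Request:
{"name": "apply_moves", "arguments": {"moves": [[[0,0,-0.8],[0,0,-2.7],0.05],[[0,0,-0.8],[0,0,-2.7],0.05],[[0,0,-0.8],[0,0,-2.7],0.05],[[0,0,-0.8],[0,0,-2.7],0.05]]}}

```text
clock: 17.85
ee_pos: [0.475, 0.1238, 0.0737]
ee_rot: [0.6, -0.374, 0.6, 0.374]
wrist_force: [-0.3, -0.3, -3.0]
finger_gap: 0.0117
```

Run:
```python
from fit import *
f=grab_frame("wrist"); im=f["pixels"].copy()
s=readout.state()
def dr(P,p,z,c):
    for q in proj(f,P@R.from_euler('z',p[2]).as_matrix().T+[p[0],p[1],z]): cv2.circle(im,tuple(int(v) for v in q),2,c,-1)
dr(MOD["fr"][0],(.4756,.124,-.4653),0,(255,0,0))
dr(MOD["plate"][0],(s["ee_pos"][0],s["ee_pos"][1],-.4653),s["ee_pos"][2]-.0142,(0,0,255))
cv2.imwrite("pics/w7.png",im)
go([.4757,.124,.0202],63.3)
```

```text
at [0.4751 0.1238 0.0738] jaw deg 63.8 gap 0.0117 t 17.9 F [ 0.2 -0.5 -3.5]
shift [ 0.02  0.01 -2.14] turn [-0.    0.   -0.09]
```

View pics/w7.png

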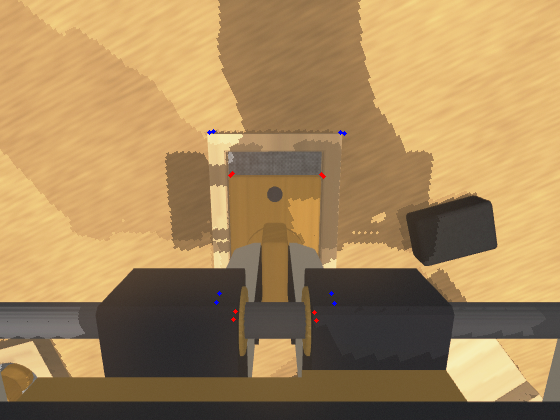

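The held plate matches its predicted corners (red) and lines up with the frame (blue).

Request:
{"name": "apply_moves", "arguments": {"moves": [[[0,0,-1],[0,0,0],0.05],[[0,0,-1.6],[0,0,0],0.05],[[0,0,-1.9],[0,0,0],0.05],[[0,0,-2.05],[0,0,0],0.05],[[0,0,-2.05],[0,0,0],0.05],[[0,0,-2.05],[0,0,0],0.05]]}}

```text
clock: 18.5
ee_pos: [0.4755, 0.1237, 0.0229]
ee_rot: [0.601, -0.373, 0.601, 0.373]
wrist_force: [0.1, -0.3, -3.0]
finger_gap: 0.0121
```

Request:
{"name": "apply_moves", "arguments": {"moves": [[[0,0,-0.05],[0,0,0],0.05],[[0,0,-0.1],[0,0,0],0.05],[[0,0,-0.1],[0,0,0],0.05]]}}

```text
clock: 18.8
ee_pos: [0.4755, 0.1238, 0.0202]
ee_rot: [0.601, -0.373, 0.601, 0.373]
wrist_force: [-0.2, 0.1, 1.4]
finger_gap: 0.0117
```

Request:
{"name": "apply_moves", "arguments": {"moves": [[[0,0,0],[0,0,0],0.2],[[0,0,0],[0,0,0],0.3],[[0,0,0],[0,0,0],0.4],[[0,0,1],[0,0,0],0.45],[[0,0,3],[0,0,0],0.45],[[0,0,5],[0,0,0],0.45],[[1,-6,5],[0,0,-1.2],0.45],[[1,-6,5],[0,0,-1.2],0.45],[[1,-6,5],[0,0,-1.2],0.45],[[1,-6,5],[0,0,-1.2],0.45]]}}

```text
clock: 19.8
ee_pos: [0.5007, -0.0332, 0.1455]
ee_rot: [0.625, -0.332, 0.625, 0.33]
wrist_force: [-0.0, 0.6, -0.5]
finger_gap: 0.0421
```

Run:
```python
from fit import *
go([.5752,-.3904,.15],56.5)
```

```text
at [ 0.5007 -0.0332  0.1455] jaw deg 55.9 gap 0.0421 t 19.8 F [-0.   0.6 -0.5]
shift [  2.98 -14.29   0.18] turn [0.02 0.02 0.11]
```

Request:
{"name": "apply_moves", "arguments": {"moves": [[[3,-14.3,0],[0,0,0.1],0.45],[[3,-14.3,0],[0,0,0.1],0.45],[[3,-14.3,0],[0,0,0.1],0.45],[[3,-14.3,0],[0,0,0.1],0.45],[[3,-14.3,0],[0,0,0.1],0.45],[[3,-14.3,0],[0,0,0.1],0.45],[[3,-14.3,0],[0,0,0.1],0.45],[[3,-14.3,0],[0,0,0.1],0.45],[[3,-14.3,0],[0,0,0.1],0.45],[[3,-14.3,0],[0,0,0.1],0.45]]}}

```text
clock: 20.8
ee_pos: [0.575, -0.3821, 0.1443]
ee_rot: [0.621, -0.337, 0.621, 0.338]
wrist_force: [-0.5, -0.0, 0.3]
finger_gap: 0.0418
```

Run:
```python
from fit import *
f=grab_frame("wrist"); t=grab_frame("top")
m=brass(t,(.4757,.124),.06); print(fit([t],[m],MOD["plate"],(.4757,.124,[-.4653]),z0=.006),(m>0).sum())
im=f["pixels"].copy()
for P in MOD["pull"][:2]:
    for q in proj(f,P@R.from_euler('z',.987).as_matrix().T+[.5752,-.3904,0]): cv2.circle(im,tuple(int(v) for v in q),3,(255,0,0),-1)
z=cv2.resize(t["pixels"][140:260,110:290],None,fx=1.5,fy=1.5); im[:z.shape[0],560-z.shape[1]:]=z
cv2.imwrite("pics/w8.png",im)
go([.5752,-.3904,.0205],56.5)
```

```text
(array([ 0.4774785 ,  0.12493259, -0.45710509]), np.float64(0.6504)) 228
at [ 0.5754 -0.3812  0.1447] jaw deg 57.1 gap 0.0419 t 20.9 F [-0.2 -0.1 -0.3]
shift [-0.01 -0.37 -4.97] turn [-0.01 -0.   -0.1 ]
```

View pics/w8.png

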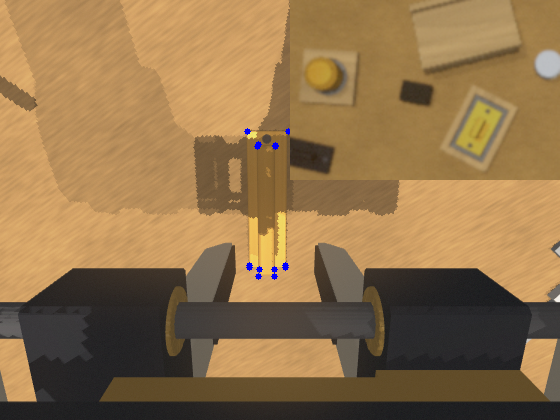

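The pull fits its outline (blue) at (267,205). The inset shows the plate inside the frame and the large knob inside its pocket. Gripping the pull.

Request:
{"name": "apply_moves", "arguments": {"moves": [[[0,-0.3,-2],[0,0,-0.1],0.45],[[0,-0.3,-3.5],[0,0,-0.1],0.45],[[0,-0.3,-4.5],[0,0,-0.1],0.45],[[0,-0.3,-5],[0,0,-0.1],0.45],[[0,-0.3,-5],[0,0,-0.1],0.45],[[0,-0.3,-5],[0,0,-0.1],0.05],[[0,-0.3,-5],[0,0,-0.1],0.05],[[0,-0.3,-5],[0,0,-0.1],0.05],[[0,-0.3,-5],[0,0,-0.1],0.05],[[0,-0.3,-5],[0,0,-0.1],0.05]], "squeeze": 35}}

```text
clock: 21.9
ee_pos: [0.5757, -0.3915, 0.0208]
ee_rot: [0.624, -0.334, 0.623, 0.334]
wrist_force: [-0.0, 0.5, 6.2]
finger_gap: 0.0136
```

```bash
cat >> h.py <<'E'
ry=np.array([.2656,-.964,0]); ry/=np.linalg.norm(ry); hx=np.array([ry[1],-ry[0],0])  # uphill, horizontal
c18,s18=np.cos(np.pi/10),np.sin(np.pi/10); RX=hx*c18+[0,0,s18]; RN=-hx*s18+[0,0,c18]; RO=np.array([.6937,.160,.022])
E
python3 - <<'E'
from fit import *
h=.0205
print(RX,RN); go([.60,-.1,.2],15.1)
go(RO+.024*RX+(h+.08)*RN,15.3,tilt=-RN)
go(RO+.024*RX+(h+.00)*RN,15.3,tilt=-RN)
E
```

```text
[-0.91689213 -0.2526209   0.30901699] [0.29791631 0.08208151 0.95105652]
at [ 0.5757 -0.3915  0.0208] jaw deg 56.4 gap 0.0136 t 21.9 F [-0.   0.5  6.2]
shift [ 0.97 11.66  7.17] turn [ 0.01  0.01 -6.88]
at [ 0.5757 -0.3915  0.0208] jaw deg 56.4 gap 0.0136 t 21.9 F [-0.   0.5  6.2]
shift [ 5.04 22.15  4.17] turn [-1.79  2.49 -6.79]
at [ 0.5757 -0.3915  0.0208] jaw deg 56.4 gap 0.0136 t 21.9 F [-0.   0.5  6.2]
shift [ 4.09 21.88  1.12] turn [-1.79  2.49 -6.79]
```

Request:
{"name": "apply_moves", "arguments": {"moves": [[[0,0,1],[0,0,0],0.05],[[0,0,2.5],[0,0,0],0.05],[[0,0,4.5],[0,0,0],0.05],[[0,0,5],[0,0,0],0.05],[[1,12,5.5],[0,0,-6.8],0.05],[[1,12,5.5],[0,0,-6.8],0.05],[[1,12,5.5],[0,0,-6.8],0.05],[[1,12,5.5],[0,0,-6.8],0.05],[[1,12,5.5],[0,0,-6.8],0.05],[[1,12,5.5],[0,0,-6.8],0.05]]}}

```text
clock: 22.9
ee_pos: [0.5995, -0.0903, 0.1566]
ee_rot: [0.7, -0.095, 0.701, 0.095]
wrist_force: [0.8, 0.0, -3.4]
finger_gap: 0.0134
```

Run:
```python
from fit import *
go(RO+.024*RX+(.0205+.08)*RN,15.3,tilt=-RN)
```

```text
at [ 0.5995 -0.0903  0.1566] jaw deg 15.4 gap 0.0134 t 22.9 F [ 0.8  0.  -3.4]
shift [ 4.09 10.1  -1.27] turn [-0.8   2.88 -0.01]
```

Request:
{"name": "apply_moves", "arguments": {"moves": [[[4.1,10.1,0],[-0.8,2.9,0],0.05],[[4.1,10.1,0],[-0.8,2.9,0],0.05],[[4.1,10.1,0],[-0.8,2.9,0],0.05],[[4.1,10.1,0],[-0.8,2.9,0],0.05],[[4.1,10.1,0],[-0.8,2.9,0],0.05],[[4.1,10.1,0],[-0.8,2.9,0],0.05],[[4.1,10.1,-1.3],[-0.8,2.9,0],0.05],[[4.1,10.1,-1.3],[-0.8,2.9,0],0.05],[[4.1,10.1,-1.3],[-0.8,2.9,0],0.05]]}}

```text
clock: 23.8
ee_pos: [0.7017, 0.159, 0.1239]
ee_rot: [0.581, -0.109, 0.803, 0.079]
wrist_force: [0.3, 0.2, -2.3]
finger_gap: 0.0139
```

Run:
```python
from fit import *
go(RO+.024*RX+(.0205+.003)*RN,15.3,tilt=-RN)
s=readout.state(); d=np.array(s["ee_pos"])-RO; print("rack coords",d@RX,d@ry,d@RN)
f=grab_frame("wrist"); cv2.imwrite("pics/w9.png",f["pixels"]); np.savez("w9.npz",**f)
```

```text
at [0.7017 0.159  0.1239] jaw deg 15.5 gap 0.0139 t 23.8 F [ 0.3  0.2 -2.3]
shift [-0.92 -0.12 -2.89] turn [ 0.   -0.04 -0.04]
rack coords 0.024463582340484537 0.0030868849288193923 0.09924519388100389
```

View pics/w9.png

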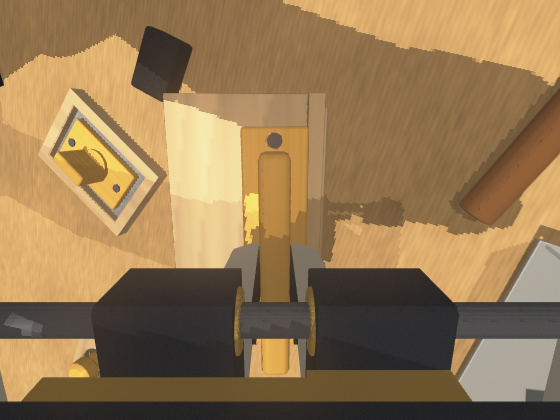

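The wrist view shows the pull held parallel to the cleat (cleat line at column ~308, board edges from 163 to 327), above the board and inside the cleat. I'll check the rack model against this.

Run:
```python
from fit import *
f=dict(np.load("w9.npz"))
for y in(-.085,.085,0):
    for p in((0,y,0),(0,y,.012),(.108,y,0)): print(p,proj(f,[RO+p[0]*RX+p[1]*ry+p[2]*RN]).round(1))
a=f["pixels"][105].astype(int).sum(1); print(a[295:335])
```

```text
(0, -0.085, 0) [[308.4  94.4]]
(0, -0.085, 0.012) [[310.   93.2]]
(0.108, -0.085, 0) [[163.9  94.2]]
(0, 0.085, 0) [[303.  298.9]]
(0, 0.085, 0.012) [[304.1 306.2]]
(0.108, 0.085, 0) [[179.8 298.5]]
(0, 0, 0) [[305.5 204.8]]
(0, 0, 0.012) [[306.8 208.6]]
(0.108, 0, 0) [[172.5 204.5]]
[406 409 415 412 416 412 411 411 409 407 404 400 336 277 378 408 409 407
 413 415 411 408 408 407 413 407 407 415 409 398 315 336 339 340 331 327
 333 335 336 341]
```

Request:
{"name": "apply_moves", "arguments": {"moves": [[[-0.5,0,-1.5],[0,0,0],0.05],[[-0.7,-0.1,-2.3],[0,0,0],0.05],[[-0.9,-0.1,-2.8],[0,0,0],0.05],[[-0.9,-0.1,-2.8],[0,0,0],0.05],[[-0.9,-0.1,-2.8],[0,0,0],0.05]]}}

```text
clock: 24.35
ee_pos: [0.681, 0.1571, 0.0562]
ee_rot: [0.583, -0.109, 0.801, 0.08]
wrist_force: [-0.1, 0.5, -2.1]
finger_gap: 0.0138
```

Run:
```python
from fit import *
go(RO+.024*RX+(.0205)*RN,15.3,tilt=-RN)
s=readout.state(); d=np.array(s["ee_pos"])-RO; print("rack coords",d@RX,d@ry,d@RN)
print("down 1mm",-RN*.001/.025,"slide 1mm",-RX*.001/.025)
```

```text
at [0.681  0.1571 0.0562] jaw deg 15.6 gap 0.0138 t 24.35 F [-0.1  0.5 -2.1]
shift [-0.13 -0.06 -0.29] turn [-0.01  0.   -0.04]
rack coords 0.022890207571998104 -0.0006122424802544271 0.02852328534065987
down 1mm [-0.01191665 -0.00328326 -0.03804226] slide 1mm [ 0.03667569  0.01010484 -0.01236068]
```

Request:
{"name": "apply_moves", "arguments": {"moves": [[[-0.04,-0.01,-0.12],[0,0,0],0.05],[[-0.07,-0.02,-0.23],[0,0,0],0.05],[[-0.08,-0.02,-0.27],[0,0,0],0.05],[[-0.08,-0.02,-0.27],[0,0,0],0.05]]}}

```text
clock: 24.75
ee_pos: [0.6784, 0.1569, 0.0486]
ee_rot: [0.582, -0.109, 0.802, 0.08]
wrist_force: [1.2, 0.6, 0.4]
finger_gap: 0.0137
```

Run:
```python
from fit import *
s=readout.state(); d=np.array(s["ee_pos"])-RO; print("rack coords",d@RX,d@ry,d@RN,s["wrist_force"])
```

```text
rack coords 0.023006104757493054 -0.0010901644170109909 0.02049659096632179 [1.17410528 0.64750069 0.42409858]
```

Light contact with the board. Now I'll slide the pull down toward the cleat.

Request:
{"name": "apply_moves", "arguments": {"moves": [[[0.04,0.01,-0.03],[0,0,0],0.05],[[0.08,0.02,-0.04],[0,0,0],0.05],[[0.12,0.03,-0.05],[0,0,0],0.05],[[0.15,0.04,-0.06],[0,0,0],0.05],[[0.15,0.04,-0.06],[0,0,0],0.05]]}}

```text
clock: 25.25
ee_pos: [0.6814, 0.1576, 0.0476]
ee_rot: [0.581, -0.109, 0.802, 0.08]
wrist_force: [-2.5, 0.3, 7.4]
finger_gap: 0.0134
```

Run:
```python
from fit import *
s=readout.state(); d=np.array(s["ee_pos"])-RO; F=np.array(s["wrist_force"]);print("rack coords",d@RX,d@ry,d@RN,F,"Fx,Fn",F@RX,F@RN)
```

```text
rack coords 0.019767461451988162 -0.00098938852474464 0.020456756432383195 [-2.51106737  0.26828717  7.39100998] Fx,Fn 4.518550650757418 6.303201686846853
```

Request:
{"name": "apply_moves", "arguments": {"moves": [[[0.02,0.01,-0.01],[0,0,0],0.05],[[0.04,0.01,-0.01],[0,0,0],0.05],[[0.06,0.02,-0.02],[0,0,0],0.05],[[0.06,0.02,-0.02],[0,0,0],0.05]]}}

```text
clock: 25.65
ee_pos: [0.6819, 0.1579, 0.0474]
ee_rot: [0.581, -0.109, 0.803, 0.08]
wrist_force: [-5.6, 0.5, 10.0]
finger_gap: 0.0137
```

Run:
```python
from fit import *
s=readout.state(); d=np.array(s["ee_pos"])-RO; F=np.array(s["wrist_force"]);print("rack coords",d@RX,d@ry,d@RN,F,"Fx,Fn",F@RX,F@RN)
```

```text
rack coords 0.019221104860195848 -0.0011168540191017874 0.020490441010044616 [-5.63011001  0.50340284  9.96809958] Fx,Fn 8.1153456454395 7.844244518645073
```

Request:
{"name": "apply_moves", "arguments": {"moves": [[[0.02,0.01,-0.01],[0,0,0],0.05],[[0.05,0.01,-0.01],[0,0,0],0.05],[[0.05,0.01,-0.01],[0,0,0],0.05]]}}

```text
clock: 25.95
ee_pos: [0.6821, 0.158, 0.0475]
ee_rot: [0.58, -0.109, 0.804, 0.08]
wrist_force: [-8.9, -1.8, 13.0]
finger_gap: 0.0137
```

Run:
```python
from fit import *
s=readout.state(); d=np.array(s["ee_pos"])-RO; F=np.array(s["wrist_force"]);print("rack coords",d@RX,d@ry,d@RN,F,"Fx,Fn",F@RX,F@RN,s["moment"])
```

```text
rack coords 0.018974293146904086 -0.001172788792822102 0.020615879947873027 [-8.867159   -1.83768775 12.99486717] Fx,Fn 12.610101435358299 9.566341612033433 [-0.56864368  2.65399345 -0.30751954]
```

Fx has risen to 12.6 N with no further motion, so the edge is against the cleat. Releasing and retracting along the board normal.

Request:
{"name": "apply_moves", "arguments": {"moves": [[[-0.02,0,0],[0,0,0],0.1],[[-0.02,0,0],[0,0,0],0.2],[[-0.02,0,0],[0,0,0],0.3],[[-0.02,0,0],[0,0,0],0.35],[[0.07,0.02,0.24],[0,0,0],0.35],[[0.27,0.08,0.95],[0,0,0],0.35],[[0.6,0.16,1.9],[0,0,0],0.35],[[0.9,0.25,3.3],[0,0,0],0.35],[[0.9,0.25,4.5],[0,0,0],0.35],[[0.9,0.25,5],[0,0,0],0.35]]}}

```text
clock: 26.95
ee_pos: [0.7087, 0.1648, 0.1741]
ee_rot: [0.584, -0.109, 0.801, 0.08]
wrist_force: [0.9, -0.2, -0.2]
finger_gap: 0.0327
```

Run:
```python
from fit import *
s=st(); f=grab_frame("wrist"); im=f["pixels"].copy(); cv2.imwrite("pics/w10.png",im)
```

```text
{'clock': 26.95, 'joints': [-0.5474, 0.836, 0.486, 1.3818, -0.3272, 1.3252, 0.2558], 'ee_pos': [0.7087, 0.1648, 0.1741], 'ee_rot': [0.5837, -0.1094, 0.8006, 0.08], 'wrist_force': [0.9149, -0.1564, -0.1556], 'finger_gap': 0.0327}
```

View pics/w10.png

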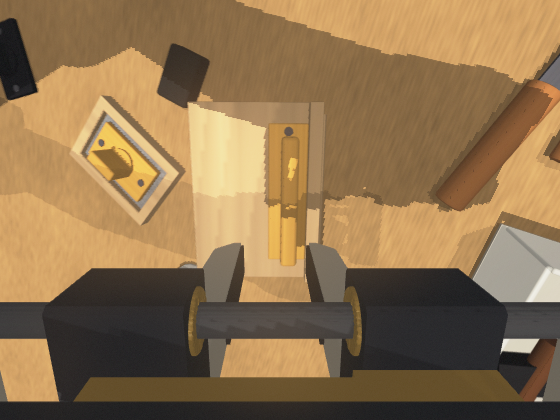

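The pull lies flat with its right edge (column 308) against the cleat line (309), and the thumb plate is in its frame. I'll move the arm clear for a final look.

Request:
{"name": "apply_moves", "arguments": {"moves": [[[-5,-12,1],[0,-2,0],0.35],[[-5,-12,1],[0,-2,0],0.35],[[-5,-12,1],[0,-2,0],0.35],[[-5,-12,1],[0,-2,0],0.35],[[-5,-12,1],[0,-2,0],0.35],[[-5,-12,1],[0,-2,0],0.35],[[-5,-12,1],[0,-2,0],0.35],[[-5,-16,1],[0,-2,0],0.35],[[-5,-16,1],[0,-2,0],0.35],[[-5,-16,1],[0,-2,0],0.35]]}}

```text
clock: 28.0
ee_pos: [0.5796, -0.2433, 0.1957]
ee_rot: [0.662, -0.115, 0.737, 0.063]
wrist_force: [-0.6, -0.2, -0.2]
finger_gap: 0.0327
```

Run:
```python
from fit import *
st(); t,s=grab_frame("top"),grab_frame("side")
a=cv2.resize(t["pixels"][120:280,105:375],None,fx=2.9,fy=2.9,interpolation=cv2.INTER_CUBIC)[:464]
b=cv2.resize(s["pixels"][160:420,150:410],(260,260))
cv2.imwrite("pics/fin.png",a[:, :800]); cv2.imwrite("pics/fin_s.png",cv2.resize(s["pixels"][160:420,170:400],None,fx=2.2,fy=2.2,interpolation=cv2.INTER_CUBIC))
for k,g,z in(("knob_large",(.561,.3865,[0]),.006),("knob_small",(.504,-.123,[0]),.006),("plate",(.4757,.124,[-.4653]),.006)):
    print(k,fit([t],[brass(t,g,.05)],MOD[k],g,z0=z))
```

```text
{'clock': 28.0, 'joints': [-0.0965, 0.5858, 0.5389, 1.8321, -0.2276, 0.8644, 0.7826], 'ee_pos': [0.5796, -0.2433, 0.1957], 'ee_rot': [0.6624, -0.1152, 0.7375, 0.0635], 'wrist_force': [-0.559, -0.1809, -0.1926], 'finger_gap': 0.0327}
knob_large (array([0.56047844, 0.38546938, 0.07924021]), np.float64(0.20402224470746944))
knob_small (array([ 0.504, -0.123,  0.   ]), np.float64(1.0))
plate (array([ 0.4773693 ,  0.12372596, -0.38056254]), np.float64(0.5718791600206278))
```

View pics/fin.png

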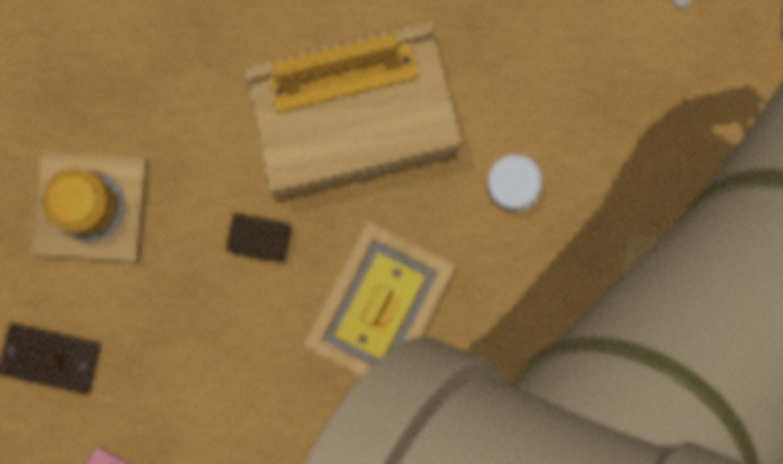

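View pics/fin_s.png

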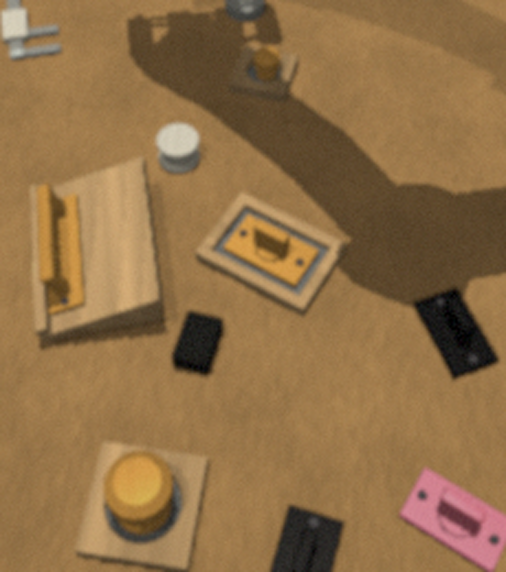

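The side and top views show all four pieces seated and at rest: the large knob (140,490), small knob (265,62), plate (268,245), and the pull against the cleat at (60,250). The arm is clear, so I'm handing in.

```bash
python3 -c "
from bench import workorder; print(workorder.finish_job())"
```

```text
the job is handed in; nothing more can be done
None
```

All four pieces are in place, in the order asked, and the job was handed in at about 28 s of the 118 s allowed. I placed the large knob, then the small knob, then the thumb-turn plate. I then laid the pull on the sloped board and slid it down until its edge met the cleat (about 13 N), and released it.

- **Final pictures:** the top and side views show both knobs standing in their recesses, the plate flat in the oblong recess, and the pull flat with its long edge along the cleat. The arm is clear with the gripper empty.
- **Measured seating:** the large knob's last fit was about 1 mm from its recess centre, after about 4 mm in an earlier fit. The plate's fit was within about 2 mm.
- **Checks that failed or were weak:** the last top-view fit for the small knob failed because the arm hid it. An earlier, poor-quality fit put it within about 2 mm of centre, and the final side view confirms it is in its recess. The plate's last fit was also poor because the arm partly hid it: its angle read about 5° off the frame. The pictures show the plate lying inside the recess.

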